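Unhook the pigtail lifter from the stained-slide rack and put both away

TASK

The lifter is still hooked on the bail of the slide rack and leans against the water can. Stand it up, turn its pigtail hook out of the bail and stand it hook-down in the steel jar, without force and without lifting, tipping or shoving the rack, whose stained slides are still wet; then carry the rack by its bail and set it down gently, standing flat, in the white draining dish. Leave the water can where it is.

Things in the scene. Friction and masses are not known exactly. Their poses are not given: they have to be found in the camera images.
- rack: Steel slide rack with six stained slides on edge, about 0.45 kg, 52 x 102 x 89 mm (x, y, z), basket and slides to z = 33 mm. Origin at the centre of its underside, z up. A fixed bail of 8 mm rod spans it along y: legs at y = +-47, straight level top bar from y = -35 to +35 mm at x = 0, z = 85. Under the bar it is open to both sides. The can stands 15 mm off the basket on its -x side; +x is free.
- bail_mid (a point): Middle of the bail's top bar, on the bar's axis, 85 mm above the rack's feet; axes as the rack's. The bar is the place to pinch the rack (8 mm thick, fingers either side along x, not opened wider than the can allows).
- lifter: Lifter, 0.12 kg, 160 mm long: blue grip with black ribs, flat steel stem (14 mm along y, 6 along x), pigtail hook of 6 mm wire down to z = -14 mm. Origin: centre of the hook's eye; z along the stem to the grip. At the start its y lies along the rack's y and it leans some 46 degrees to the rack's -x, its curl hanging on the bar, its stem on the can's top edge. It swings freely about the bar.
- grip (a point): Middle of the lifter's blue grip, 118 mm from the eye on its z axis; axes as the lifter's. The grip is flat-sided, 22 mm along y and 13 mm along x, from z = 80 to 146 mm of the lifter.
- eye (a point): Centre of the hook's eye (lifter's origin and axes). Wire centre line in lifter mm: stem (0,0,48), (9,-7.5,28), (11,-8.25,18), (11,-8.25,0), half circle of radius 11 under the eye to (-11,8.25,0), then the curl in the plane y = 8.25 over the eye, top (0,8.25,11), tip (5.5,8.25,9.5). A bar lying along y is shut in above and below; raising the lifter then lifts the rack.
- slot (a point): Point on the lifter's axis 11 mm above the eye, in the 10.5 mm wide slot along x between wire (y = -8.25) and curl (y = 8.25): the only way out for the bar. Lifter upright, bar mid-eye: turn the lifter a quarter turn counter-clockwise seen from above, till the bar lies along its x (clockwise jams after 20 degrees). Then lower it 20 to 24 mm so that the curl sinks below the bar; see curl_top.
- curl_top (a point): Top of the curl's wire centre line, at (0, 8.25, 11) mm of the lifter. In lowering, the bar must be within about 1 mm and 5 degrees of the slot's middle, otherwise the curl or the wire is felt bearing on the bar: back up and feel again. When the curl is below the bar, move the lifter some 24 mm to its own -y (by then the rack's +x, away from the can) and only then raise it clear.
- water_can: White plastic can, red cap, 70 x 100 mm (x, y), flat top at 120 mm, cap to 138 mm, full, 1.2 kg. Origin at the centre of its underside, z up. The leaning stem rests on its top edge; it stays where it is. To the right, around x = 0.55, y = -0.37 m, stands a fixed microscope 0.45 m tall: go round it. Behind are the water bath (front at x = 0.7) and bottles, not needed.
- dish: White ceramic draining dish, fixed, 94 x 140 x 42 mm outside (x, y, z), a grip lug on each short end (166 mm over the lugs); walls and floor 5 mm thick, inside 84 x 130 mm. Origin at the centre of its underside, z up. The rack stands in it lengthwise, either way round.
- jar_in (a point): Centre of the inner floor of the open steel jar: fixed, 95 mm high, 86 mm across the mouth, wall 4 mm, floor about 5 mm above the worktop. The lifter stands in it hook-down and may lean on the rim.
There are look-alikes about, which are no part of the job. Leave any purple look-alike of the part that bears jar_in alone.

How it is judged:
By the outcome, as a careful person would: the job done as asked, in the order asked, and still so for the second after the job is handed in, with the robot touching nothing.
It also fails if it takes over 72 s, if anything falls off the work surface, if the arm or the gripper's body presses on something with over 40 N, if the wrist force passes 120 N, or if a joint passes its speed limit or range.

ROBOT

A 6-joint arm with a two-finger parallel gripper is mounted at the origin on a cart in front of the work surface, level with it; the furniture and walls round the work are solid. World frame = base frame: x ahead of the robot, y to its left, z up, the work surface at z = 0. Lengths are in m, angles in rad, forces in N, time in s.
With the tool pointing down it reaches from about 0.3 to 0.775 m from the base axis. Payload 14.6 kg.
Tool frame: the origin (TCP) lies at the very end of the fingers, on their centre line; the grasp point (between the pads) lies 19 mm behind it; z points along the fingers, y is the line along which they close (so a half turn about z gives the same grasp; the last joint's range is limited). The gripper opens to 85 mm and grips with 20 to 120 N. Pads are 22 mm wide; open, the fingers measure 114 mm over their backs; the gripper's body (76 mm by 85 mm) begins 54 mm behind the grasp point. The pads swing forward as they close: fully open they stand 13 mm farther back than shut.
Start: joints at [1.096, 0.3, 1.521, -0, 1.321, -0.067], TCP at [0.218, 0.505, 0.231] pointing down, gripper open.
Joint ranges: [-3.03, 3.03], [-0.79, 2.21], [0.23, 2.52], [-1.04, 4.18], [0, 3.07], [-2.55, 2.55]. Speed limits (rad/s): [2.22, 2.22, 2.57, 3.14, 3.14, 3.14].

INTERFACE

Orientations are given as a 3x3 rotation matrix whose columns are the frame's x, y, z axes.
In Python, from workcell import env, camera, get_calibration, order gives the robot as it stands.
- The arm moves only by the shell command python3 -m jog 'ROWS'. ROWS is text: rows parted by semicolons, each of 7 numbers parted by spaces: the shift along the world's x, y, z each as a share of 0.8 m, from -1 to 1, then the turn, a rotation vector about the world's x, y, z each as a share of 180 degrees, from -1 to 1, then the closure, from 0 (fully open) to 1 (shut). In form: x y z wx wy wz fingers; .... A call has 1 to 20 rows; each row is the pose to reach, as a shift and turn from the pose commanded when the call began, turning the shorter way round; what a row does not reach only later rows make up. A row lasts 1/8 s, in which the tool goes at most 62.5 mm and 10.7 degrees, less where a joint would pass 70% of its speed; a pose out of reach is approached as far as the arm can. A call with a number of a shift or a turn outside -1 to 1 is refused whole. A call with a gripper value outside its range is refused whole. The fingers move at their own pace and stop on an object; the grip force is fixed at half the most. Time passes only in rows, so rows that repeat a pose let the fingers close. It gives the time, the measured TCP pose, the force, the opening and the grip force at its end, in the units of the state.
- env.observe(): the state, without advancing time (a new reading comes with each control period).
- camera(name): name is "scene" or "top"; returns the picture (384x512x3 uint8, red, green, blue); there is no depth.
- get_calibration(name): a dict with "vertical_fov" (degrees; the focal length in pixels is half the picture's height over the tangent of half this angle, whatever the lens; pixels are square), "cx", "cy" (the principal point, pixels), "dist" ([k1, k2, p1, p2, k3] as OpenCV has them; the pictures are not rectified), "view" (4x4, takes a point from world to camera coordinates). Camera axes: x right, y up, looking along -z (the intrinsics and any distortion apply to the point x, -y, -z); pixel columns grow to the right and rows downward; lengths in m; the calibration is good to about 2 mm. A picture is of the moment at which its call begins. get_calibration takes no time and is no camera call.
- order.finish_job(): hands the job in; it is judged then, once.
The state is a dict: "clock": time; "qpos": joint angles; "dq": joint speeds; "joint_torque": joint torques, N m; "eef_pos": TCP position; "ee_rot": TCP orientation; "contact_force": force on the tool from outside, world axes, zero at the start; "wrist_torque": the same for the moment, N m; "finger_gap": opening from 0.0 (shut) to 1.0 (fully open); "gripper_force": force on a finger pad.
Only numpy, scipy, OpenCV 4.12 (cv2) and the standard library are available. Lean on these libraries where they do the work, as an engineer would, in place of code of your own. Each camera call takes 0.05 s, during which the arm holds its last target. There are 200 camera calls.

## Working session

There is one attempt and no reset: what is moved stays moved. The work goes in short steps, Python scripts to look and compute and a shell command to move; the robot and the scene stay as the last step left them, time stands still between calls to the robot, and variables do not carry over. Pictures are saved under pics/ and viewed, at most 13 in all, crops included, and the job is handed in when it is done.

```bash
ls; mkdir -p pics; python3 - <<'E'
from workcell import env,camera,get_calibration
import cv2,numpy as np
for n in("scene","top"):
    im=camera(n); cv2.imwrite(f"pics/{n}0.png",im[:,:,::-1]); c=get_calibration(n); print(n,c)
    np.save(f"pics/{n}0.npy",im)
s=env.observe(); print(s)
a=cv2.imread("pics/scene0.png");b=cv2.imread("pics/top0.png")
E
```

```text
pics
scene {'vertical_fov': 42.649714049041634, 'cx': 260.9080802930942, 'cy': 188.37325674283704, 'dist': array([-0.1050874,  0.       ,  0.       ,  0.       ,  0.       ]), 'view': array([[ 0.78664539, -0.61740287,  0.00164791, -0.27213072],
       [ 0.45188933,  0.57757587,  0.67985451, -0.44999737],
       [-0.42069592, -0.53405974,  0.73334517, -1.21539367],
       [ 0.        ,  0.        ,  0.        ,  1.        ]])}
top {'vertical_fov': 47.91845466012046, 'cx': 259.311577350549, 'cy': 195.98454075658464, 'dist': array([-0.15133739,  0.        ,  0.        ,  0.        ,  0.        ]), 'view': array([[ 0.01963996, -0.9997251 , -0.01280592,  0.21654311],
       [ 0.99602298,  0.01845069,  0.08716536, -0.52697977],
       [-0.08690512, -0.01446692,  0.99611154, -1.18437556],
       [ 0.        ,  0.        ,  0.        ,  1.        ]])}
{'clock': 0.1, 'qpos': array([ 1.09641444e+00,  3.00412053e-01,  1.52150995e+00,  1.81738218e-06,
        1.32069428e+00, -6.65999512e-02]), 'dq': array([ 0.00058739, -0.00242817,  0.00013825, -0.00110397,  0.0001319 ,
        0.00060527]), 'joint_torque': array([ 1.92746425e-03, -5.44373846e+01, -3.62376881e+01, -8.84698079e-05,
        2.89432028e-03,  3.54474560e-05]), 'eef_pos': array([0.21802449, 0.50471833, 0.23078379]), 'ee_rot': array([[-9.18002513e-01,  3.96574287e-01, -4.69150367e-04],
       [ 3.96574559e-01,  9.18002065e-01, -9.09794258e-04],
       [ 6.98799964e-05, -1.02124652e-03, -9.99999476e-01]]), 'contact_force': array([-0.15145325, -0.014198  , -0.65931572]), 'wrist_torque': array([-0.02044242,  0.03585526,  0.00898584]), 'gripper_force': 0.0, 'finger_gap': 1.0019905177564061}
```

View pics/scene0.png

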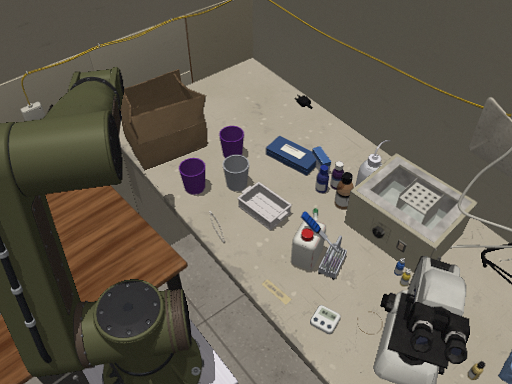

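View pics/top0.png

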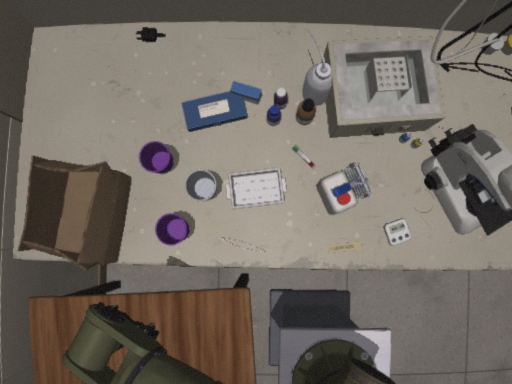

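The scene shows the steel jar at scene (236,172) / top (202,186), and purple look-alike jars at scene (193,176), (232,141) / top (172,229), (157,157). The dish is at scene (265,204) / top (257,188). The can, lifter and rack are at scene (308,245), (312,223), (333,256) / top (340,192), (345,190), (360,180). Other blue things that could pass for the grip are the blue blocks at top (214,110), (246,92). I choose the grey jar and the grip on the can, and check that in one close crop.

```bash
cat > h.py <<'E'
import numpy as np,cv2
from workcell import env,camera,get_calibration
C={n:get_calibration(n) for n in("scene","top")}
def K(n):
    c=C[n];f=192/np.tan(np.radians(c["vertical_fov"])/2)
    return np.array([[f,0,c["cx"]],[0,f,c["cy"]],[0,0,1]])
def ray(n,p):
    c=C[n];V=c["view"];u=cv2.undistortPoints(np.array([[p]],float),K(n),c["dist"])[0,0]
    d=V[:3,:3].T@np.array([u[0],-u[1],-1]);return -V[:3,:3].T@V[:3,3],d
def onz(n,p,z):
    o,d=ray(n,p);return o+d*(z-o[2])/d[2]
def tri(ps,pt):
    o1,d1=ray("scene",ps);o2,d2=ray("top",pt)
    A=np.c_[d1,-d2];t=np.linalg.lstsq(A,o2-o1,rcond=None)[0]
    a=o1+d1*t[0];b=o2+d2*t[1];return (a+b)/2,np.linalg.norm(a-b)
def proj(n,X):
    V=C[n]["view"];x=V[:3,:3]@np.asarray(X,float)+V[:3,3];x=x*[1,-1,-1]
    return cv2.projectPoints(x.reshape(1,1,3),np.zeros(3),np.zeros(3),K(n),C[n]["dist"])[0][0,0]
def crop(im,x,y,w,h,s):
    g=cv2.resize(im[y:y+h,x:x+w],None,fx=s,fy=s,interpolation=cv2.INTER_CUBIC)
    for i in range(0,w,10): cv2.putText(g,str(x+i),(i*s,8),0,.3,(0,0,255),1);cv2.line(g,(i*s,10),(i*s,14),(0,0,255),1)
    for i in range(0,h,10): cv2.putText(g,str(y+i),(0,i*s+4),0,.3,(0,0,255),1)
    return g
E
python3 - <<'E'
from h import *
a=cv2.imread("pics/scene0.png");b=cv2.imread("pics/top0.png")
g=np.hstack([crop(a,286,200,66,85,6),crop(b,312,152,66,85,6)]);cv2.imwrite("pics/crop0.png",g);print(g.shape)
for n,im in(("scene",a),("top",b)):
    h=cv2.cvtColor(im,cv2.COLOR_BGR2HSV)
    for nm,lo,hi in(("blue",(100,150,60),(125,255,255)),("red",(0,150,80),(8,255,255))):
        m=cv2.inRange(h,lo,hi);k,l,st,ce=cv2.connectedComponentsWithStats(m)
        for i in range(1,k):
            if st[i,4]>15:print(n,nm,st[i],ce[i].round(1))
E
```

```text
(510, 792, 3)
scene blue [321 164   7   7  35] [324.  167.1]
scene blue [302 212  18  20 150] [310.5 221.7]
scene blue [396 262   8   7  38] [399.5 265.3]
scene red [302 229  11   9  84] [307.2 233. ]
top blue [270 106   9   9  57] [273.9 110. ]
top blue [333 184  17  12 108] [341.4 189.4]
top red [338 194  12  10  71] [344.  198.7]
```

View pics/crop0.png

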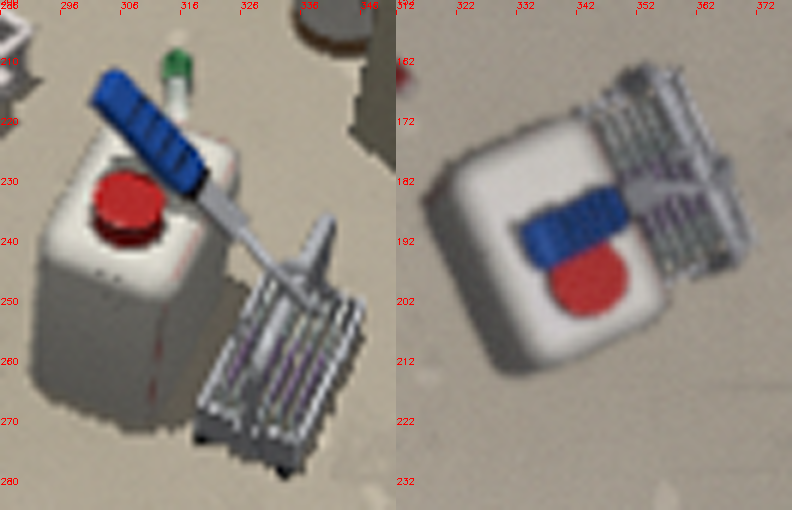

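The crop confirms it. The blue grip leans over the can beside the red cap, with its centre at scene (310.5,221.7) / top (341.4,189.4). The stem runs to the hook on the bail at top (365,183), and the bail bar runs in top from (357.7,164.5) to (370,191).

```bash
python3 - <<'E'
from h import *
np.set_printoptions(precision=4,suppress=True)
g=tri((310.5,221.7),(341.4,189.4));print("grip",g)
# grip axis from blue mask
for n,box in(("scene",(300,208,322,235)),("top",(330,180,353,200))):
    im=cv2.imread(f"pics/{n}0.png");h=cv2.cvtColor(im,cv2.COLOR_BGR2HSV);m=cv2.inRange(h,(100,110,30),(125,255,255))
    k=np.zeros_like(m);k[box[1]:box[3],box[0]:box[2]]=m[box[1]:box[3],box[0]:box[2]]
    ys,xs=np.nonzero(k);print(n,"rect",cv2.minAreaRect(np.c_[xs,ys].astype(np.float32)),xs.mean(),ys.mean())
print("cap",tri((307,233),(344,198.7)))
a,b=onz("top",(357.7,164.5),.085),onz("top",(370.2,191.2),.085)
print("bar",a,b,np.linalg.norm(a-b),np.degrees(np.arctan2(*(a-b)[1::-1])))
print("bar in scene",proj("scene",a),proj("scene",b))
for n,lo in(("scene",0),("top",0)):
    im=cv2.imread(f"pics/{n}0.png")
# dish & jar
im=cv2.imread("pics/top0.png");h=cv2.cvtColor(im,cv2.COLOR_BGR2HSV)
print("can top px hsv",h[200,325],h[180,340],"dish",h[174,240],h[188,257],"bench",h[240,300])
def comp(n,lo,hi,seed):
    im=cv2.imread(f"pics/{n}0.png");h=cv2.cvtColor(im,cv2.COLOR_BGR2HSV);m=cv2.inRange(h,lo,hi)
    k,l=cv2.connectedComponents(m);q=(l==l[seed[1],seed[0]]).astype(np.uint8);c,_=cv2.findContours(q,0,2);c=max(c,key=cv2.contourArea)
    return cv2.minAreaRect(c),cv2.boundingRect(c)
print(comp("top",(0,0,200),(180,30,255),(325,180)))
A=cv2.imread("pics/scene0.png");B=cv2.imread("pics/top0.png")
G=np.hstack([crop(A,216,150,80,84,5),crop(B,180,155,78+32,84,5)[:, :400]])
G=np.vstack([np.hstack([crop(A,220,150,76,76,5),crop(B,182,160,82,76,5)])]);cv2.imwrite("pics/crop1.png",G);print(G.shape)
E
```

```text
grip (array([0.5317, 0.0197, 0.1585]), np.float64(0.000866961431457995))
scene rect ((310.393798828125, 221.59292602539062), (24.17652702331543, 6.961335182189941), 48.8140754699707) 310.45569620253167 221.6012658227848
top rect ((341.3999938964844, 189.30001831054688), (7.155416965484619, 17.441329956054688), 63.43495178222656) 341.34645669291336 189.45669291338584
cap (array([0.5108, 0.0088, 0.1362]), np.float64(0.0017481492313534928))
bar [ 0.6074 -0.0373  0.085 ] [ 0.5358 -0.071   0.085 ] 0.07908524906345829 25.23525425979991
bar in scene [341.6258 237.5086] [331.5351 258.1733]
can top px hsv [20 10 79] [ 13   9 200] dish [168  11 121] [  0   5 198] bench [ 19  33 170]
(((255.5, 191.5), (383.0, 511.0), 90.0), (0, 0, 512, 384))
(380, 790, 3)
```

View pics/crop1.png

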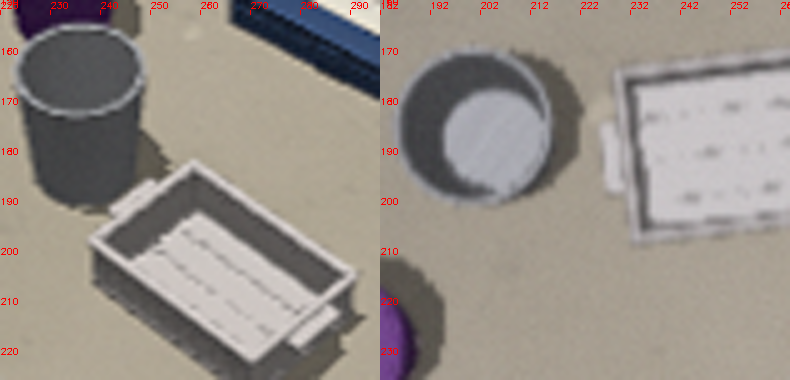

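The jar's rim is centred at scene (236,164) / top (201,185.4). The dish's outer rim corners are at scene (259,182.4), (291,204.4), (238,198) and top (229.4,174), (233,208). It is a single dish, empty, with a lug on each short end.

```bash
python3 - <<'E'
from h import *
np.set_printoptions(precision=4,suppress=True)
p,e=tri((302.4,212.5),(333.6,193.2));q,e2=tri((318.4,230.7),(349.2,185.4));d=p-q
print("grip ends",p,q,e,e2,"len",np.linalg.norm(d),"lean",np.degrees(np.arctan2(np.hypot(d[0],d[1]),d[2])),"y-ang",np.degrees(np.arctan2(d[1],d[0]))-90)
print("jar rim",tri((236,164),(201,185.4)), onz("top",(201,185.4),.095))
for c in((259,182.4),(291,204.4),(238,198)):print("dish s",onz("scene",c,.042))
for c in((229.4,174),(233,208)):print("dish t",onz("top",c,.042))
print("tri corner",tri((259,182.4),(229.4,174)),tri((238,198),(233,208)))
im=cv2.imread("pics/top0.png");h=cv2.cvtColor(im,cv2.COLOR_BGR2HSV)
m=cv2.inRange(h,(0,0,60),(180,22,255))
for nm,(x0,y0,x1,y1) in(("dish",(222,160,292,215)),("can",(314,165,352,218))):
    k=np.zeros_like(m);k[y0:y1,x0:x1]=m[y0:y1,x0:x1];k=cv2.morphologyEx(k,cv2.MORPH_CLOSE,np.ones((5,5)))
    if nm=="dish":k=cv2.morphologyEx(k,cv2.MORPH_OPEN,np.ones((25,25)))
    c,_=cv2.findContours(k,0,2);c=max(c,key=cv2.contourArea);r=cv2.minAreaRect(c);bx=cv2.boxPoints(r)
    print(nm,r);z=.042 if nm=="dish" else .12
    w=np.array([onz("top",b,z) for b in bx]);print(w,w.mean(0),np.linalg.norm(w[1]-w[0]),np.linalg.norm(w[2]-w[1]))
    for i in(0,1):v=w[i+1]-w[i];print(np.degrees(np.arctan2(v[1],v[0])))
E
```

```text
grip ends [0.5199 0.043  0.1841] [ 0.5439 -0.004   0.1335] 0.0021442834629624295 0.0019138220562133444 len 0.07310891870709853 lean 46.22378182796263 y-ang 27.077401144691294
jar rim (array([0.5424, 0.3808, 0.093 ]), np.float64(0.0007534966233909098)) [0.5419 0.3807 0.095 ]
dish s [0.5805 0.309  0.042 ]
dish s [0.6009 0.1732 0.042 ]
dish s [0.4868 0.2964 0.042 ]
dish t [0.5809 0.3105 0.042 ]
dish t [0.4867 0.2981 0.042 ]
tri corner (array([0.5814, 0.3105, 0.0402]), np.float64(0.0005084621790184072)) (array([0.4872, 0.2979, 0.0403]), np.float64(0.0010777261443314483))
dish ((256.0, 187.5), (35.0, 54.0), 90.0)
[[0.5921 0.3119 0.042 ]
 [0.5947 0.1621 0.042 ]
 [0.4975 0.1606 0.042 ]
 [0.4947 0.3094 0.042 ]] [0.5448 0.236  0.042 ] 0.14987172906249183 0.09720867422082866
-88.99161627984057
-179.16704521158397
can ((340.3999938964844, 190.3000030517578), (38.460365295410156, 41.59086608886719), 63.43495178222656)
[[ 0.5522  0.0866  0.12  ]
 [ 0.603  -0.0105  0.12  ]
 [ 0.5138 -0.0555  0.12  ]
 [ 0.4641  0.0414  0.12  ]] [0.5333 0.0155 0.12  ] 0.10951675992695535 0.09984884152864203
-62.40359195101473
-153.19601848925114
```

```bash
cat >> h.py <<'E'
from scipy.spatial.transform import Rotation as Rn
import sys
def rows(R0,p0,R1,p1):
    "shares for a move from commanded pose to goal"
    w=Rn.from_matrix(R1@R0.T).as_rotvec(degrees=True)
    return np.r_[(np.asarray(p1)-p0)/.8,w/180],np.linalg.norm(w)
def frame(yaw_y,lean):
    y=np.radians(yaw_y);l=np.radians(lean)
    Y=np.array([np.cos(y),np.sin(y),0]);X=np.array([np.sin(y),-np.cos(y),0])
    S=np.array([0,0,1])*np.cos(l)-X*np.sin(l)
    return X,Y,S,np.c_[np.cross(Y,-S),Y,-S]
E
python3 - <<'E'
from h import *
np.set_printoptions(precision=4,suppress=True)
s=env.observe();R0=s["ee_rot"];p0=s["eef_pos"]
X,Y,S,R=frame(26.8,46)
g=np.array([.5317,.0197,.159])
fin=g+.012*S-.019*S; pre=fin+.09*S
print(R); print(fin,pre)
print(rows(R0,p0,R,pre)); print(rows(R0,p0,R,fin)); print((fin-pre)/.8)
E
```

```text
[[-0.3132  0.8926  0.3243]
 [ 0.62    0.4509 -0.6421]
 [-0.7193  0.     -0.6947]]
[0.534  0.0152 0.1541] [0.5048 0.073  0.2167]
(array([ 0.3584, -0.5397, -0.0177, -0.1784, -0.1899, -0.209 ]), np.float64(60.12101268557321))
(array([ 0.3949, -0.6119, -0.0958, -0.1784, -0.1899, -0.209 ]), np.float64(60.12101268557321))
[ 0.0365 -0.0722 -0.0781]
```

```bash
python3 -m jog '0.05 -0.06 0.04 -0.02 -0.02 -0.02 0.4;0.12 -0.15 0.05 -0.05 -0.05 -0.06 0.4;0.18 -0.25 0.06 -0.08 -0.09 -0.1 0.4;0.25 -0.35 0.06 -0.11 -0.12 -0.14 0.4;0.3 -0.43 0.06 -0.14 -0.15 -0.17 0.4;0.34 -0.5 0.04 -0.16 -0.17 -0.19 0.4;0.3584 -0.5397 -0.0177 -0.1784 -0.1899 -0.209 0.4;0.3584 -0.5397 -0.0177 -0.1784 -0.1899 -0.209 0.4;0.3584 -0.5397 -0.0177 -0.1784 -0.1899 -0.209 0.4;0.3584 -0.5397 -0.0177 -0.1784 -0.1899 -0.209 0.4;0.3584 -0.5397 -0.0177 -0.1784 -0.1899 -0.209 0.4'; python3 - <<'E'
from h import *
s=env.observe();print(s["qpos"],s["eef_pos"],s["ee_rot"],s["finger_gap"])
a=camera("scene");b=camera("top")
g=np.hstack([crop(np.ascontiguousarray(a[:,:,::-1]),276,170,79,100,5),crop(np.ascontiguousarray(b[:,:,::-1]),306,145,79,100,5)]);cv2.imwrite("pics/c2.png",g);print(g.shape)
E
```

```text
clock: 1.48
eef_pos: [0.5047, 0.0735, 0.2173]
ee_rot: [[-0.313, 0.892, 0.325], [0.62, 0.451, -0.642], [-0.719, 0.001, -0.695]]
contact_force: [0.2, 0.3, -0.0]
finger_gap: 0.596
gripper_force: 0.0
[ 0.42117388  0.25098939  1.80476768 -0.87625571  1.20857416  0.33438545] [0.50470009 0.07347167 0.21725413] [[-3.13034890e-01  8.92324823e-01  3.25216188e-01]
 [ 6.20154095e-01  4.51393071e-01 -6.41602053e-01]
 [-7.19317772e-01  8.40322728e-04 -6.94680673e-01]] 0.5959109497812692
(500, 790, 3)
```

View pics/c2.png

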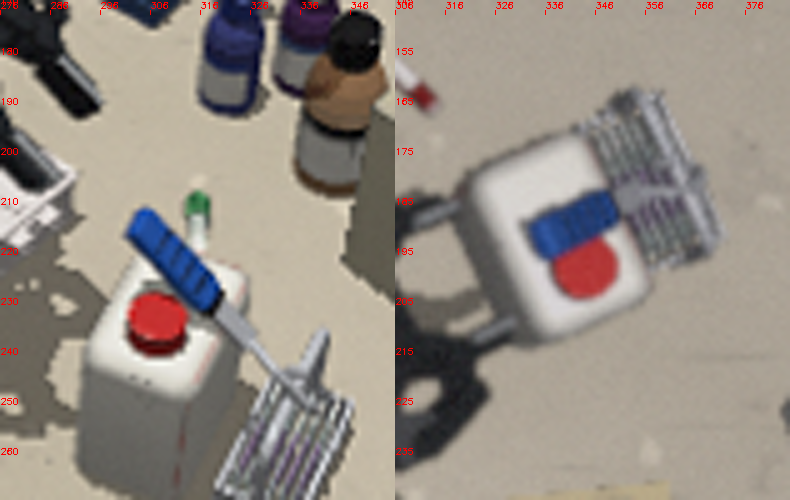

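Both fingertips straddle the grip's axis (top tips at (316,184) and (330,209), grip at (341,190)), so I advance along the axis and close.

```bash
python3 -m jog '0.012 -0.024 -0.026 0 0 0 0.4;0.024 -0.048 -0.052 0 0 0 0.4;0.032 -0.063 -0.068 0 0 0 0.4;0.0365 -0.0722 -0.0781 0 0 0 0.4;0.0365 -0.0722 -0.0781 0 0 0 0.4;0.0365 -0.0722 -0.0781 0 0 0 0.55;0.0365 -0.0722 -0.0781 0 0 0 0.65;0.0365 -0.0722 -0.0781 0 0 0 0.7;0.0365 -0.0722 -0.0781 0 0 0 0.75;0.0365 -0.0722 -0.0781 0 0 0 0.8;0.0365 -0.0722 -0.0781 0 0 0 1;0.0365 -0.0722 -0.0781 0 0 0 1;0.0365 -0.0722 -0.0781 0 0 0 1'; python3 - <<'E'
from h import *
s=env.observe();print(s["qpos"],s["eef_pos"],s["contact_force"],s["finger_gap"],s["gripper_force"])
np.save("pics/t1.npy",camera("top"));np.save("pics/s1.npy",camera("scene"))
a=np.load("pics/scene0.npy").astype(int);b=np.load("pics/s1.npy").astype(int)
print("change over rack scene",np.abs(a-b)[245:275,325:348].mean())
a=np.load("pics/top0.npy").astype(int);b=np.load("pics/t1.npy").astype(int)
print("top",np.abs(a-b)[165:195,350:372].mean())
E
```

```text
clock: 3.2
eef_pos: [0.5342, 0.0154, 0.1548]
ee_rot: [[-0.313, 0.892, 0.326], [0.62, 0.452, -0.642], [-0.719, 0.001, -0.695]]
contact_force: [0.6, 2.3, 3.9]
finger_gap: 0.248
gripper_force: 58.5
[ 0.28740494  0.35029233  1.84498535 -0.96776476  1.03340611  0.38140365] [0.53416239 0.01544664 0.15479141] [0.57487365 2.30022085 3.85870215] 0.24821537272803845 58.512813448905945
change over rack scene 17.33719806763285
top 8.541919191919192
```

```bash
python3 -m jog '-0.0008 0.0016 0.0017 0 0 0 1;-0.0016 0.0032 0.0035 0 0 0 1;-0.0016 0.0032 0.0035 0 0 0 1'; python3 - <<'E'
from h import *
np.set_printoptions(precision=4,suppress=True)
s=env.observe();print(s["contact_force"],s["wrist_torque"])
R0,p0=s["ee_rot"],s["eef_pos"]
X,Y,S,R=frame(26.8,46)
for d in(.105,.108,.111):print(d,p0-d*S)
d=.109;B=p0-d*S
for l in(46,40,30,20,10,0):
    X,Y,S,R=frame(26.8,l);r,_=rows(R0,p0,R,B+d*S);print(l,r)
E
```

```text
clock: 3.68
eef_pos: [0.5325, 0.0179, 0.1573]
ee_rot: [[-0.313, 0.892, 0.325], [0.62, 0.451, -0.642], [-0.719, 0.0, -0.695]]
contact_force: [-0.7, -1.1, 0.0]
finger_gap: 0.249
gripper_force: 58.7
[-0.6628 -1.1183  0.019 ] [ 0.204   0.1949 -0.0974]
0.105 [ 0.5666 -0.0496  0.0844]
0.108 [ 0.5676 -0.0515  0.0823]
0.111 [ 0.5685 -0.0534  0.0802]
46 [ 0.     -0.      0.     -0.0001  0.0001 -0.0001]
40 [ 0.0047 -0.0093  0.0097  0.0297  0.0151 -0.0001]
30 [ 0.0135 -0.0267  0.0233  0.0793  0.0402 -0.0001]
20 [ 0.0232 -0.0459  0.0334  0.1289  0.0652 -0.0001]
10 [ 0.0335 -0.0664  0.0395  0.1784  0.0903 -0.0001]
0 [ 0.0442 -0.0875  0.0416  0.228   0.1153 -0.0001]
```

```bash
python3 -m jog '0.0023 -0.0046 0.005 0.015 0.0076 0 1;0.0047 -0.0093 0.0097 0.0297 0.0151 0 1;0.009 -0.018 0.0168 0.0545 0.0276 0 1;0.0135 -0.0267 0.0233 0.0793 0.0402 0 1;0.0135 -0.0267 0.0233 0.0793 0.0402 0 1;0.0135 -0.0267 0.0233 0.0793 0.0402 0 1'; python3 - <<'E'
from h import *
s=env.observe();print(s["contact_force"],s["wrist_torque"])
E
```

```text
clock: 4.42
eef_pos: [0.5431, -0.0033, 0.1754]
ee_rot: [[-0.391, 0.892, 0.225], [0.772, 0.451, -0.447], [-0.501, -0.001, -0.866]]
contact_force: [-0.4, -0.1, -1.3]
finger_gap: 0.248
gripper_force: 58.7
[-0.44898186 -0.07113643 -1.29511778] [0.38724746 0.20891891 0.00778786]
```

```bash
python3 -m jog '0.0048 -0.0095 0.0053 0.0248 0.0125 0 1;0.0097 -0.0192 0.0101 0.0496 0.025 0 1;0.0148 -0.0294 0.0135 0.0743 0.0375 0 1;0.02 -0.0397 0.0162 0.0991 0.0501 0 1;0.02 -0.0397 0.0162 0.0991 0.0501 0 1;0.02 -0.0397 0.0162 0.0991 0.0501 0 1'; python3 - <<'E'
from h import *
s=env.observe();print(s["contact_force"],s["wrist_torque"])
E
python3 -m jog '0.0053 -0.0105 0.0013 0.0248 0.0125 0 1;0.0107 -0.0211 0.0021 0.0496 0.025 0 1;0.0107 -0.0211 0.0021 0.0496 0.025 0 1;0.0107 -0.0211 0.0021 0.0496 0.025 0 1'; python3 - <<'E'
from h import *
s=env.observe();print(s["contact_force"],s["wrist_torque"],s["qpos"])
a=camera("scene");b=camera("top")
g=np.hstack([crop(np.ascontiguousarray(a[:,:,::-1]),290,190,79,100,5),crop(np.ascontiguousarray(b[:,:,::-1]),316,145,79,100,5)]);cv2.imwrite("pics/c3.png",g)
E
```

```text
clock: 5.18
eef_pos: [0.559, -0.0346, 0.1882]
ee_rot: [[-0.445, 0.892, 0.078], [0.878, 0.451, -0.157], [-0.175, -0.001, -0.985]]
contact_force: [-0.1, 0.3, -1.3]
finger_gap: 0.249
gripper_force: 58.8
[-0.1424448   0.34462928 -1.2978499 ] [ 0.142651    0.07608057 -0.03537579]
clock: 5.68
eef_pos: [0.5677, -0.0513, 0.1903]
ee_rot: [[-0.452, 0.892, 0.0], [0.892, 0.452, -0.002], [-0.002, -0.0, -1.0]]
contact_force: [-0.4, 0.4, -1.5]
finger_gap: 0.247
gripper_force: 58.9
[-0.38827403  0.35487847 -1.51728229] [ 0.02842619 -0.01483787 -0.01224817] [-0.15357124  0.37915159  1.51308203 -0.00186302  1.24859256 -0.62157193]
```

View pics/c3.png

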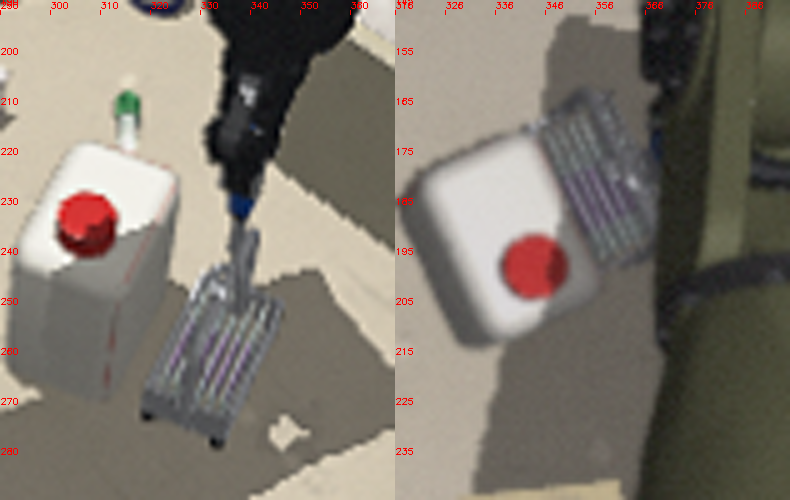

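Lifter upright, stem at scene (337,240), no contact force, rack in place. Next I feel the bar's height by lowering gently.

```bash
f='contact_force|eef_pos'; for i in 1; do python3 -m jog '0 0 -0.00125 0 0 0 1;0 0 -0.0025 0 0 0 1;0 0 -0.0025 0 0 0 1'|egrep $f; python3 -m jog '0 0 -0.00125 0 0 0 1;0 0 -0.00125 0 0 0 1'|egrep $f;python3 -m jog '0 0 -0.00125 0 0 0 1;0 0 -0.00125 0 0 0 1'|egrep $f; done
```

```text
eef_pos: [0.5681, -0.052, 0.1886]
contact_force: [-0.1, 1.0, -1.0]
eef_pos: [0.5682, -0.0521, 0.1879]
contact_force: [0.4, 0.2, 0.4]
eef_pos: [0.5684, -0.0522, 0.1876]
contact_force: [-2.2, -0.7, 7.4]
```

```bash
f='contact_force|eef_pos'; python3 -m jog '0 0 0.0035 0 0 0 1;0 0 0.0065 0 0 0 1;0 0 0.0065 0 0 0 1;0 0 0.0065 0 0 0 1'|egrep $f;  python3 -m jog '0 0 0 0 0 0.05 1;0 0 0 0 0 0.1 1;0.0001 -0.0002 0 0 0 0.1 1;0.0001 -0.0002 0 0 0 0.1 1'|egrep $f;  python3 - <<'E'
from h import *
s=env.observe();print(s["contact_force"],s["wrist_torque"])
E
python3 -m jog '0.0001 -0.0002 0 0 0 0.05 1;0.0002 -0.0004 0 0 0 0.1 1;0.0003 -0.0006 0 0 0 0.15 1;0.0003 -0.0006 0 0 0 0.15 1'|egrep $f;  python3 - <<'E'
from h import *
s=env.observe();print(s["contact_force"],s["wrist_torque"])
E
```

```text
eef_pos: [0.5681, -0.0521, 0.1917]
contact_force: [-0.2, -0.1, -0.7]
eef_pos: [0.5682, -0.0522, 0.1918]
contact_force: [0.5, 0.5, -1.6]
[ 0.52387179  0.54225941 -1.60961694] [-0.01864916  0.02932536  0.03954648]
eef_pos: [0.5684, -0.0528, 0.1919]
contact_force: [-0.5, -0.0, -2.3]
[-0.45431599 -0.02873858 -2.25132202] [-0.00263522  0.00585797  0.00280954]
```

```bash
f='contact_force|eef_pos'; python3 -m jog '0.0002 -0.0004 0 0 0 0.05 1;0.0004 -0.0008 0 0 0 0.1 1;0.0005 -0.0009 0 0 0 0.14 1;0.0005 -0.0009 0 0 0 0.14 1'|egrep $f; python3 - <<'E'
from h import *
s=env.observe();print(s["contact_force"],s["wrist_torque"],s["qpos"][5])
E
```

```text
eef_pos: [0.5688, -0.0534, 0.1919]
contact_force: [-0.3, -0.2, -1.9]
[-0.26671544 -0.17313646 -1.8926065 ] [-0.05188407 -0.00705893 -0.05854748] -1.8463279719229246
```

```bash
f='contact_force|eef_pos'; python3 -m jog '0.0001 -0.0003 0 0 0 0.03 1;0.0003 -0.0005 0 0 0 0.055 1;0.0003 -0.0005 0 0 0 0.055 1;0.0003 -0.0005 0 0 0 0.055 1'|egrep $f; python3 - <<'E'
from h import *
s=env.observe();print(s["contact_force"],s["wrist_torque"],s["qpos"][5])
E
python3 -m jog '0.0001 -0.0003 0 0 0 0.03 1;0.0002 -0.0005 0 0 0 0.055 1;0.0002 -0.0005 0 0 0 0.055 1;0.0002 -0.0005 0 0 0 0.055 1'; python3 - <<'E'
from h import *
s=env.observe();print(s["contact_force"],s["wrist_torque"],s["qpos"][5])
E
```

```text
eef_pos: [0.5691, -0.0537, 0.1919]
contact_force: [-0.0, 0.7, -2.5]
[-0.02929568  0.67767833 -2.54991747] [ 0.33424712  0.02146392 -0.03294477] -2.0205141480926287
clock: 9.65
eef_pos: [0.5692, -0.0542, 0.1919]
ee_rot: [[-0.894, -0.448, -0.0], [-0.448, 0.894, 0.001], [-0.0, 0.001, -1.0]]
contact_force: [0.8, 1.1, -1.9]
finger_gap: 0.247
gripper_force: 58.9
[ 0.78145352  1.0971589  -1.86254155] [ 0.40032414  0.00950244 -0.03420796] -2.1952910633313665
```

```bash
f='contact_force|eef_pos'; o(){ python3 -c "
from h import *
s=env.observe();print(s['contact_force'],s['wrist_torque'])"; }
python3 -m jog '-0.0004 0.0008 0 0 0 0 1;-0.0004 0.0008 0 0 0 0 1;-0.0004 0.0008 0 0 0 0 1'|egrep $f;o
python3 -m jog '-0.0004 0.0008 0 0 0 0 1;-0.0004 0.0008 0 0 0 0 1;-0.0004 0.0008 0 0 0 0 1'|egrep $f;o
python3 -m jog '-0.0004 0.0008 0 0 0 0 1;-0.0004 0.0008 0 0 0 0 1;-0.0004 0.0008 0 0 0 0 1'|egrep $f;o
```

```text
eef_pos: [0.5689, -0.0536, 0.1919]
contact_force: [0.6, 1.1, -2.2]
[ 0.58221864  1.12680581 -2.16616708] [ 0.30050045 -0.01647027 -0.03360344]
eef_pos: [0.5686, -0.053, 0.1919]
contact_force: [-1.0, 0.8, -3.0]
[-0.96222976  0.82624694 -2.95778184] [0.25029189 0.0498739  0.01297489]
eef_pos: [0.5683, -0.0523, 0.1919]
contact_force: [-0.1, 0.7, -3.4]
[-0.09589947  0.74113792 -3.44333798] [ 0.19217111  0.14318729 -0.00707878]
```

```bash
f='contact_force|eef_pos'; o(){ python3 -c "
from h import *
s=env.observe();print(s['contact_force'],s['wrist_torque'])"; }
python3 -m jog '0 0 -0.0013 0 0 0 1;0 0 -0.0013 0 0 0 1;0 0 -0.0013 0 0 0 1'|egrep $f;o
python3 -m jog '0 0 -0.0013 0 0 0 1;0 0 -0.0013 0 0 0 1;0 0 -0.0013 0 0 0 1'|egrep $f;o
python3 -c "
from h import *
a=camera('scene')
cv2.imwrite('pics/c4.png',crop(np.ascontiguousarray(a[:,:,::-1]),305,200,60,75,8))"
```

```text
eef_pos: [0.5683, -0.0524, 0.1909]
contact_force: [-1.1, -0.2, -1.6]
[-1.07557243 -0.17130348 -1.59924311] [0.11860999 0.02896066 0.07666974]
eef_pos: [0.5683, -0.0524, 0.1899]
contact_force: [0.1, -0.3, -0.6]
[ 0.09068866 -0.27055411 -0.62554843] [-0.04829188  0.01499759  0.06311319]
```

View pics/c4.png

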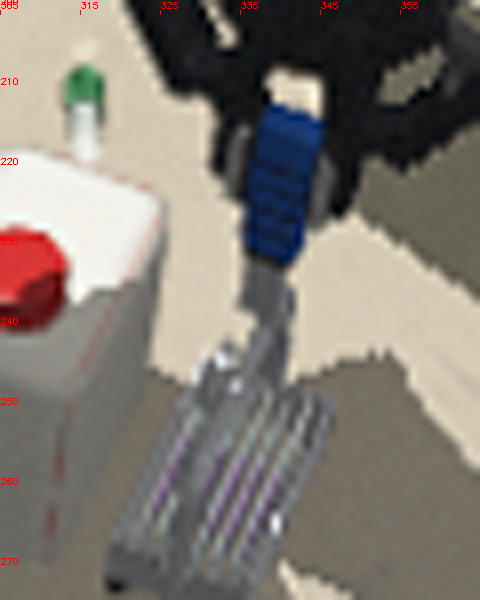

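```bash
python3 -c "
from h import *
p=np.array([.5683,-.0524,0]);X,Y,S,R=frame(26.8,0)
for z in(.085,.165,.18,.23):print(z,proj('scene',p+[0,0,z]))
for t in(-4,4):
  print(t,[proj('scene',np.array([.5683,-.0524,.18])+d*(np.array([0,0,1])+Y*np.tan(np.radians(t)))) for d in(-.015,.05)])
im=np.ascontiguousarray(camera('scene')[:,:,::-1]);h=cv2.cvtColor(im,cv2.COLOR_BGR2HSV);m=cv2.inRange(h,(100,100,30),(125,255,255))
for y in range(212,234,2):
  xs=np.nonzero(m[y,325:355])[0]+325; print(y,xs.min() if len(xs) else None,xs.max() if len(xs) else None, end='; ')
g=cv2.cvtColor(im,cv2.COLOR_BGR2GRAY)
for y in(234,238,242,246):print(y,g[y,328:350])
"
```

```text
0.085 [335.38943569 247.86373032]
0.165 [338.82979964 230.15215178]
0.18 [339.50737161 226.64884692]
0.23 [341.8453522  214.52219141]
-4 [array([338.95815659, 229.87027094]), array([341.40645584, 215.47343182])]
4 [array([338.70130934, 230.4343075 ]), array([342.28266162, 213.57419735])]
212 None None; 214 337 343; 216 337 345; 218 337 344; 220 336 344; 222 336 343; 224 335 343; 226 336 342; 228 336 342; 230 336 342; 232 339 341; 234 [204 206 204 204 203 206 211 129  83  82  83  79 116 207 206 205 203 202
 203 202 202 202]
238 [206 205 205 206 205 207 167 122  91  79  80  87 111  88 202 206 203 203
 205 204 204 205]
242 [204 202 204 206 192 157 193 205 111 115 115  81  74 154 205 204 205 204
 204 203 203 204]
246 [203 220 130  92 118  98  96 113 115  82  81  83 121 212 181 178 175 102
 106 109 109 109]
```

```bash
f='eef_pos'; o(){ python3 -c "
from h import *
s=env.observe();print(s['contact_force'],s['wrist_torque'])"; }
python3 -m jog '0 0 -0.0013 0 0 0 1;0 0 -0.0025 0 0 0 1;0 0 -0.0025 0 0 0 1'|egrep $f;o
python3 -m jog '0 0 -0.0013 0 0 0 1;0 0 -0.0013 0 0 0 1;0 0 -0.0013 0 0 0 1'|egrep $f;o
```

```text
eef_pos: [0.5683, -0.0523, 0.1878]
[ 0.27740231 -0.32173257 -1.57436974] [-0.01104832 -0.03352548  0.01591438]
eef_pos: [0.5683, -0.0523, 0.1868]
[-1.1713534   0.09811405 -1.8213576 ] [-0.00535181 -0.06040219  0.07579585]
```

```bash
f='eef_pos'; o(){ python3 -c "
from h import *
s=env.observe();print(s['contact_force'],s['wrist_torque'])"; }
python3 -m jog '0 0 -0.0013 0 0 0 1;0 0 -0.0025 0 0 0 1;0 0 -0.0025 0 0 0 1'|egrep $f;o
python3 -m jog '0 0 -0.0013 0 0 0 1;0 0 -0.0025 0 0 0 1;0 0 -0.0025 0 0 0 1'|egrep $f;o
```

```text
eef_pos: [0.5682, -0.0523, 0.1847]
[ 0.29783859 -0.24527042 -0.64890876] [ 0.02894909 -0.03331289  0.06361599]
eef_pos: [0.5682, -0.0522, 0.1827]
[ 0.21008404  0.52437972 -2.16990049] [0.28159563 0.05833001 0.0342551 ]
```

```bash
f='eef_pos'; o(){ python3 -c "
from h import *
s=env.observe();print(s['contact_force'],s['wrist_torque'])"; }
python3 -m jog '-0.0003 0.0006 0 0 0 0 1;-0.0003 0.0006 0 0 0 0 1;-0.0003 0.0006 0 0 0 0 1'|egrep $f;o
python3 -m jog '0 0 -0.0013 0 0 0 1;0 0 -0.0025 0 0 0 1;0 0 -0.0025 0 0 0 1'|egrep $f;o
```

```text
eef_pos: [0.5681, -0.0519, 0.1828]
[ 2.11816724e-01  4.54222292e-04 -8.66449420e-01] [ 0.05849467 -0.01682868  0.00569154]
eef_pos: [0.568, -0.0519, 0.1807]
[ 0.23877704  1.01612318 -1.17407   ] [-0.01332918  0.05292093  0.01713595]
```

```bash
f='eef_pos'; o(){ python3 -c "
from h import *
s=env.observe();print(s['contact_force'],s['wrist_torque'])"; }
python3 -m jog '0 0 -0.0013 0 0 0 1;0 0 -0.0025 0 0 0 1;0 0 -0.0038 0 0 0 1;0 0 -0.0038 0 0 0 1'|egrep $f;o
python3 -m jog '0 0 -0.0013 0 0 0 1;0 0 -0.0025 0 0 0 1;0 0 -0.0038 0 0 0 1;0 0 -0.0038 0 0 0 1'|egrep $f;o
```

```text
eef_pos: [0.568, -0.0518, 0.1776]
[-0.86148759 -0.26222516 -0.30616642] [-0.01341227  0.04727776 -0.02127908]
eef_pos: [0.568, -0.0518, 0.1746]
[ 0.17672155 -0.26200064 -1.52278802] [0.00787277 0.06701718 0.03038052]
```

```bash
f='eef_pos'; o(){ python3 -c "
from h import *
s=env.observe();print(s['contact_force'],s['wrist_torque'])"; }
python3 -m jog '0 0 -0.002 0 0 0 1;0 0 -0.004 0 0 0 1;0 0 -0.006 0 0 0 1;0 0 -0.006 0 0 0 1'|egrep $f;o
python3 -m jog '0.0011 -0.0022 0 0 0 0 1;0.0023 -0.0045 0 0 0 0 1;0.0034 -0.0067 0 0 0 0 1;0.0045 -0.0089 0 0 0 0 1;0.0045 -0.0089 0 0 0 0 1'|egrep $f;o
```

```text
eef_pos: [0.568, -0.0518, 0.1697]
[ 0.43859667 -0.90960169 -2.00832971] [-0.01987705 -0.00831447  0.00230203]
eef_pos: [0.5717, -0.0591, 0.1699]
[-1.25291788  0.80454623 -1.45389611] [-0.00189482 -0.02516397 -0.00163845]
```

```bash
f='eef_pos'; o(){ python3 -c "
from h import *
s=env.observe();print(s['contact_force'],s['wrist_torque'])"; }
python3 -m jog '0.002 -0.004 0 0 0 0 1;0.004 -0.008 0 0 0 0 1;0.006 -0.012 0 0 0 0 1;0.008 -0.016 0 0 0 0 1;0.0102 -0.0201 0 0 0 0 1;0.0102 -0.0201 0 0 0 0 1'|egrep $f;o
python3 -m jog '0 0 0.005 0 0 0 1;0 0 0.01 0 0 0 1;0 0 0.02 0 0 0 1;0 0 0.03 0 0 0 1;0 0 0.03 0 0 0 1'|egrep $f;o
```

```text
eef_pos: [0.5799, -0.0753, 0.1699]
[-0.08989573  0.45969463 -1.76596563] [0.00398162 0.05703355 0.00334555]
eef_pos: [0.5801, -0.0751, 0.1949]
[-0.35586669 -0.9607082  -1.19265175] [-0.03061838 -0.0076445   0.04735033]
```

```bash
python3 -m jog '0 0 0.06 0 0 0 1;-0.01 0.03 0.119 0 0 0 1;-0.02 0.1 0.119 0 -0.01 0 1;-0.03 0.17 0.119 0 -0.02 0 1;-0.04 0.24 0.119 0 -0.03 0 1;-0.05 0.31 0.119 0 -0.04 0 1;-0.06 0.38 0.119 0 -0.05 0 1;-0.07 0.44 0.119 0 -0.06 0 1;-0.08 0.5 0.119 0 -0.07 0 1;-0.09 0.55 0.119 0 -0.08 0 1;-0.096 0.57 0.119 0 -0.0833 0 1;-0.096 0.57 0.119 0 -0.0833 0 1;-0.096 0.57 0.119 0 -0.0833 0 1;-0.096 0.57 0.119 0 -0.0833 0 1'; python3 - <<'E'
from h import *
a=camera("scene");b=camera("top")
g=np.hstack([crop(np.ascontiguousarray(a[:,:,::-1]),190,80,79,120,5),crop(np.ascontiguousarray(b[:,:,::-1]),165,125,79,120,5)]);cv2.imwrite("pics/c5.png",g)
a0=np.load("pics/scene0.npy");b0=np.load("pics/top0.npy")
def sh(n,i0,i1,box):
    x0,y0,x1,y1=box;f=lambda i:cv2.cvtColor(i,cv2.COLOR_RGB2GRAY)[y0:y1,x0:x1].astype(np.float32)
    print(n,cv2.phaseCorrelate(f(i0),f(i1),cv2.createHanningWindow((x1-x0,y1-y0),cv2.CV_32F)))
sh("rack scene",a0,a,(315,232,352,282));sh("can",a0,a,(288,230,320,275));sh("rack top",b0,b,(346,156,376,202))
E
```

```text
clock: 19.12
eef_pos: [0.5035, 0.3799, 0.2893]
ee_rot: [[-0.863, -0.435, 0.259], [-0.45, 0.893, 0.0], [-0.231, -0.116, -0.966]]
contact_force: [-0.1, 0.3, 0.3]
finger_gap: 0.252
gripper_force: 59.3
rack scene ((-0.2192287116720486, -0.10674509293139423), 0.9246503975391388)
can ((-0.0578502758116457, 0.5460268212082262), 1.004502781563335)
rack top ((-0.1602368733967623, -0.19187262624457446), 0.9206035097440084)
```

View pics/c5.png

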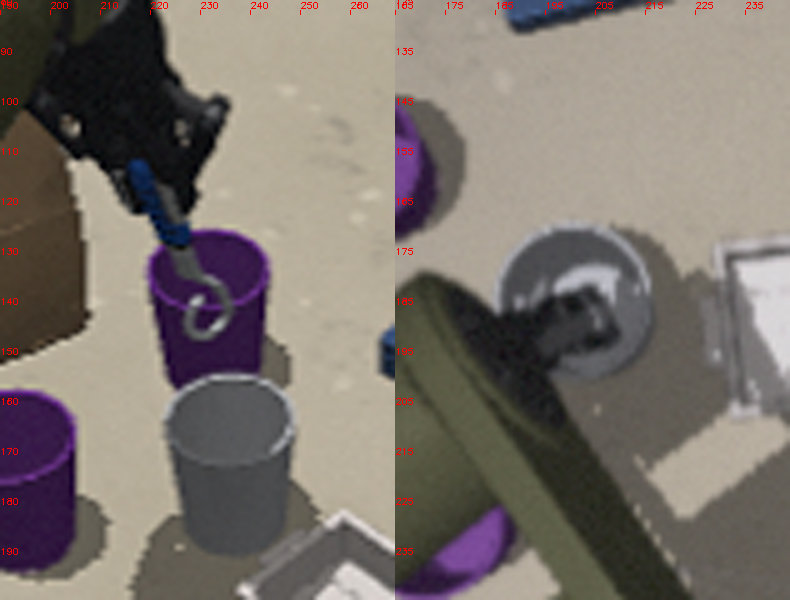

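Hook eye at scene (231,142), above the grey jar, whose rim is at (236,164). Rack and can have moved less than a pixel. Next I lower into the jar.

```bash
python3 -c "
from h import *
print(proj('scene',(.531,.38,.186)))"; f='eef_pos|contact'
python3 -m jog '0 0 -0.03 0 0 0 1;0 0 -0.07 0 0 0 1;0 0 -0.11 0 0 0 1;0 0 -0.15 0 0 0 1;0 0 -0.175 0 0 0 1;0 0 -0.1875 0 0 0 1;0 0 -0.1875 0 0 0 1'|egrep $f
python3 -m jog '0 0 -0.004 0 0 0 1;0 0 -0.0075 0 0 0 1;0 0 -0.0075 0 0 0 1'|egrep $f
python3 -m jog '0 0 -0.0025 0 0 0 1;0 0 -0.005 0 0 0 1;0 0 -0.005 0 0 0 1'|egrep $f
```

```text
[231.95380973 144.0298622 ]
eef_pos: [0.5031, 0.3808, 0.139]
contact_force: [0.1, -0.1, -0.6]
eef_pos: [0.503, 0.381, 0.1332]
contact_force: [-0.1, -0.0, -1.5]
eef_pos: [0.5029, 0.3809, 0.1289]
contact_force: [0.6, -1.0, -1.5]
```

```bash
f='eef_pos|contact'
python3 -m jog '0 0 -0.0025 0 0 0 1;0 0 -0.0025 0 0 0 1;0 0 -0.0025 0 0 0 1'|egrep $f
python3 -m jog '0 0 -0.0025 0 0 0 1;0 0 -0.0025 0 0 0 1;0 0 -0.0025 0 0 0 1'|egrep $f
```

```text
eef_pos: [0.503, 0.381, 0.1272]
contact_force: [1.3, -1.0, -1.7]
eef_pos: [0.503, 0.381, 0.1251]
contact_force: [0.0, 0.2, -1.8]
```

```bash
f='eef_pos|contact'
python3 -m jog '0 0 -0.002 0 0 0 1;0 0 -0.002 0 0 0 1;0 0 -0.002 0 0 0 1'|egrep $f
python3 -m jog '0 0 -0.002 0 0 0 1;0 0 -0.002 0 0 0 1;0 0 -0.002 0 0 0 1'|egrep $f
```

```text
eef_pos: [0.503, 0.381, 0.1235]
contact_force: [-0.1, 0.2, -1.3]
eef_pos: [0.5032, 0.3811, 0.1225]
contact_force: [-1.3, -1.1, 4.6]
```

```bash
f='eef_pos|contact|gap'
python3 -m jog '0 0 0.0005 0 0 0 0.65;0 0 0.0005 0 0 0 0.6;0 0 0.0005 0 0 0 0.5;0 0 0.0005 0 0 0 0.4;0 0 0.0005 0 0 0 0.4;0 0 0.0005 0 0 0 0.4'|egrep $f
python3 -m jog '-0.005 0 0.02 0 0 0 0.4;-0.011 0 0.04 0 0 0 0.4;-0.02 0 0.08 0 0 0 0.4;-0.0324 0 0.1207 0 0 0 0.4;-0.04 0 0.17 0 0 0 0.4;-0.04 0 0.17 0 0 0 0.4'|egrep $f
python3 - <<'E'
from h import *
a=camera("scene");b=camera("top")
g=np.hstack([crop(np.ascontiguousarray(a[:,:,::-1]),190,80,79,120,5),crop(np.ascontiguousarray(b[:,:,::-1]),165,125,79,120,5)]);cv2.imwrite("pics/c6.png",g)
E
```

```text
eef_pos: [0.503, 0.381, 0.1223]
contact_force: [-1.1, -0.4, 0.2]
finger_gap: 0.601
eef_pos: [0.4711, 0.3817, 0.2633]
contact_force: [0.5, -0.2, -1.2]
finger_gap: 0.6
```

View pics/c6.png

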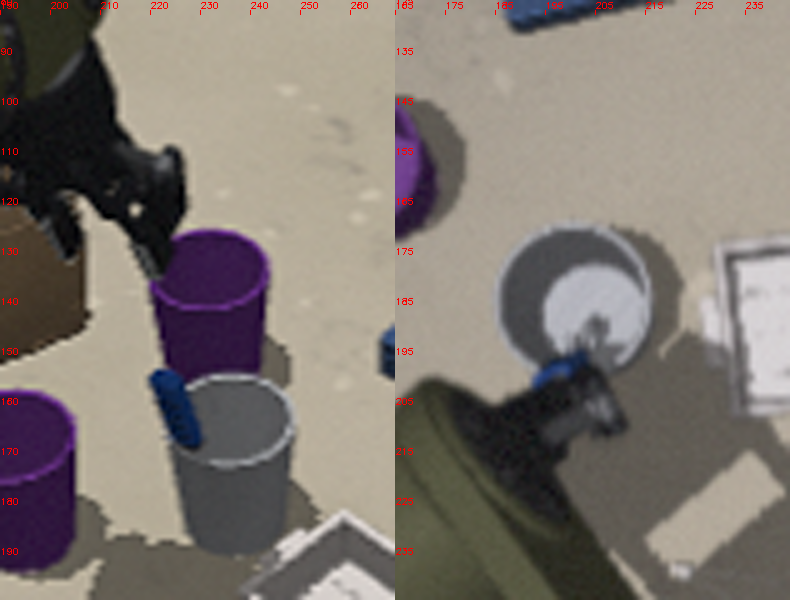

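The lifter stands hook-down in the grey jar, leaning on its rim (grip at scene (223,162)). Next is the bail.

```bash
python3 - <<'E'
from h import *
np.set_printoptions(precision=4,suppress=True)
s=env.observe();R0,p0=s["ee_rot"],s["eef_pos"]
X,Y,S,_=frame(26.8,0);R=np.c_[np.cross(X,-S),X,-S]
B=np.array([.5701,-.0511,0])
print(rows(R0,p0,R,B+[0,0,.22]));print(rows(R0,p0,R,B+[0,0,.068]),s["qpos"])
E
```

```text
(array([ 0.1242, -0.5401, -0.0489, -0.1308, -0.0008,  0.9913]), np.float64(179.98225926909265))
(array([ 0.1242, -0.5401, -0.2389, -0.1308, -0.0008,  0.9913]), np.float64(179.98225926909265)) [ 0.6859  0.3022  1.4725 -0.1783  1.1668 -1.2992]
```

```bash
python3 -m jog '0.01 -0.06 0.01 0 0.01 0 0.4;0.02 -0.12 0.01 0 0.02 0 0.4;0.04 -0.19 0.01 0 0.03 0 0.5;0.06 -0.26 0.01 0 0.04 0 0.65;0.08 -0.33 0 0 0.05 0 0.65;0.1 -0.4 0 0 0.06 0 0.65;0.115 -0.47 -0.02 0 0.07 0 0.65;0.1242 -0.53 -0.04 0 0.08 0 0.65;0.1242 -0.5401 -0.0489 0 0.0833 0 0.65;0.1242 -0.5401 -0.0489 0 0.0833 0 0.65;0.1242 -0.5401 -0.0489 0 0.0833 0 0.65'; python3 - <<'E'
from h import *
np.set_printoptions(precision=4,suppress=True)
s=env.observe();R0,p0=s["ee_rot"],s["eef_pos"]
X,Y,S,_=frame(26.8,0);R=np.c_[np.cross(-X,-S),-X,-S]
B=np.array([.5701,-.0511,0])
print(rows(R0,p0,R,B+[0,0,.068]),s["qpos"])
E
```

```text
clock: 25.32
eef_pos: [0.5704, -0.0499, 0.2196]
ee_rot: [[-0.892, -0.452, 0.001], [-0.452, 0.892, 0.001], [-0.001, 0.0, -1.0]]
contact_force: [1.5, 0.3, -0.4]
finger_gap: 0.346
gripper_force: 0.0
(array([-0.0003, -0.0015, -0.1895, -0.0003,  0.0002, -0.0005]), np.float64(0.10177912020287698)) [-0.1517  0.3591  1.4702  0.001   1.3118 -2.1919]
```

```bash
f='eef_pos|contact|gap'
python3 -m jog '-0.0003 -0.0015 -0.03 0 0 0 0.65;-0.0003 -0.0015 -0.07 0 0 0 0.65;-0.0003 -0.0015 -0.11 0 0 0 0.65;-0.0003 -0.0015 -0.14 0 0 0 0.65;-0.0003 -0.0015 -0.155 0 0 0 0.65;-0.0003 -0.0015 -0.155 0 0 0 0.65'|egrep $f
python3 -m jog '0 0 -0.01 0 0 0 0.65;0 0 -0.02 0 0 0 0.65;0 0 -0.03 0 0 0 0.65;0 0 -0.0345 0 0 0 0.65;0 0 -0.0345 0 0 0 0.65'|egrep $f
```

```text
eef_pos: [0.5701, -0.0517, 0.0953]
contact_force: [0.3, -0.4, 1.0]
finger_gap: 0.348
eef_pos: [0.5706, -0.0529, 0.0679]
contact_force: [1.0, -3.1, 0.1]
finger_gap: 0.352
```

```bash
f='eef_pos|contact|gap'
python3 -m jog '0 0 0 0 0 0 0.75;0 0 0 0 0 0 0.8;0 0 0 0 0 0 0.83'|egrep $f
python3 -m jog '0 0 0 0 0 0 0.86;0 0 0 0 0 0 0.86;0 0 0 0 0 0 0.88;0 0 0 0 0 0 0.88'|egrep "$f|gripper"
python3 -c "
from h import *
print(env.observe()['wrist_torque'])"
```

```text
eef_pos: [0.5698, -0.052, 0.0673]
contact_force: [0.2, -0.2, 0.6]
finger_gap: 0.168
eef_pos: [0.5701, -0.0523, 0.0676]
contact_force: [-0.8, 1.4, 0.6]
finger_gap: 0.121
gripper_force: 0.7
[ 0.20937518  0.15331398 -0.04209984]
```

```bash
f='eef_pos|contact|gap|gripper'
python3 -m jog '0 0 0 0 0 0 0.92;0 0 0 0 0 0 1;0 0 0 0 0 0 1;0 0 0 0 0 0 1'|egrep $f
python3 -m jog '0 0 0.0025 0 0 0 1;0 0 0.005 0 0 0 1;0 0 0.01 0 0 0 1;0 0 0.015 0 0 0 1;0 0 0.015 0 0 0 1'|egrep $f
```

```text
eef_pos: [0.5701, -0.0523, 0.0676]
contact_force: [-0.7, 1.8, 0.4]
finger_gap: 0.065
gripper_force: 58.4
eef_pos: [0.5703, -0.0524, 0.08]
contact_force: [-0.1, 0.1, -5.0]
finger_gap: 0.065
gripper_force: 58.3
```

```bash
f='eef_pos|contact|gap|gripper'
python3 -m jog '0 0 0.02 0 0 0 1;0 0 0.045 0 0 0 1;0 0 0.08 0 0 0 1;0 0 0.115 0 0 0 1;0 0 0.15 0 0 0 1;0 0 0.18 0 0 0 1;0 0 0.2 0 0 0 1;0 0 0.2 0 0 0 1'|egrep $f
python3 -m jog '-0.001 0.01 0 0 0 -0.02 1;-0.003 0.03 0 0 0 -0.06 1;-0.005 0.06 0 0 0 -0.1 1;-0.008 0.09 0 0 0 -0.145 1;-0.01 0.12 0 0 0 -0.19 1;-0.013 0.15 0 0 0 -0.235 1;-0.016 0.18 0 0 0 -0.28 1;-0.019 0.21 0 0 0 -0.325 1;-0.022 0.24 0 0 0 -0.37 1;-0.025 0.27 0 0 0 -0.415 1;-0.028 0.3 0 0 0 -0.46 1;-0.03 0.325 0 0 0 -0.51 1;-0.032 0.345 0 0 0 -0.555 1;-0.0329 0.355 0 0 0 -0.585 1;-0.0329 0.3597 0 0 0 -0.6044 1;-0.0329 0.3597 0 0 0 -0.6044 1;-0.0329 0.3597 0 0 0 -0.6044 1'
python3 - <<'E'
from h import *
a=camera("scene");b=camera("top")
g=np.hstack([crop(np.ascontiguousarray(a[:,:,::-1]),225,120,79,110,5),crop(np.ascontiguousarray(b[:,:,::-1]),215,145,79,110,5)]);cv2.imwrite("pics/c7.png",g)
E
```

```text
eef_pos: [0.5704, -0.0523, 0.2408]
contact_force: [0.0, 0.0, -4.9]
finger_gap: 0.069
gripper_force: 58.8
clock: 31.82
eef_pos: [0.5437, 0.2352, 0.239]
ee_rot: [[-0.141, 0.99, -0.0], [0.99, 0.141, -0.001], [-0.001, -0.0, -1.0]]
contact_force: [-0.1, -0.2, -4.9]
finger_gap: 0.066
gripper_force: 58.6
```

View pics/c7.png

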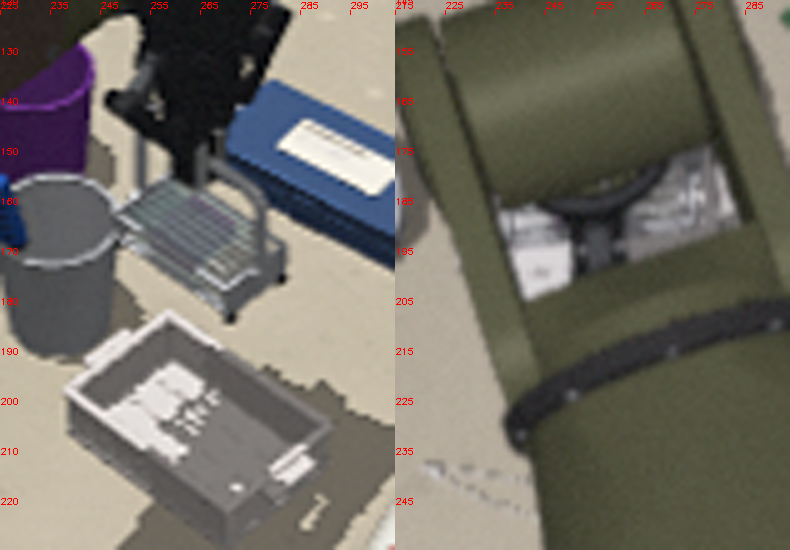

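The rack hangs level by its bail above the dish, with its feet at scene (271,183) and (281,176). I check these against the projected corners.

```bash
python3 - <<'E'
from h import *
np.set_printoptions(precision=1,suppress=True)
X,Y,S,_=frame(-82,0);c=np.array([.5437,.2352,.173])
for z in(.173,.168):
  for i in(-1,1):
    for j in(-1,1):print(z,i,j,proj("scene",[*(c+X*.026*i+Y*.051*j)[:2],z]))
E
```

```text
0.173 -1 -1 [258.2 158.9]
0.173 -1 1 [283.4 175.7]
0.173 1 -1 [246.  167.6]
0.173 1 1 [271.2 185.1]
0.168 -1 -1 [258.2 160.1]
0.168 -1 1 [283.3 176.9]
0.168 1 -1 [246.  168.8]
0.168 1 1 [271.2 186.3]
```

```bash
f='eef_pos|contact'
python3 -m jog '0 0 -0.02 0 0 0 1;0 0 -0.05 0 0 0 1;0 0 -0.08 0 0 0 1;0 0 -0.11 0 0 0 1;0 0 -0.14 0 0 0 1;0 0 -0.165 0 0 0 1;0 0 -0.182 0 0 0 1;0 0 -0.191 0 0 0 1;0 0 -0.191 0 0 0 1'|egrep $f
python3 -m jog '0 0 -0.0035 0 0 0 1;0 0 -0.007 0 0 0 1;0 0 -0.0105 0 0 0 1;0 0 -0.0105 0 0 0 1'|egrep $f
python3 -m jog '0 0 -0.00125 0 0 0 1;0 0 -0.0025 0 0 0 1;0 0 -0.0025 0 0 0 1'|egrep $f
```

```text
eef_pos: [0.5438, 0.2354, 0.0866]
contact_force: [0.6, 0.9, -5.3]
eef_pos: [0.5437, 0.2354, 0.0782]
contact_force: [0.1, -0.0, -5.0]
eef_pos: [0.5438, 0.2354, 0.0764]
contact_force: [-0.4, -0.7, -5.0]
```

```bash
f='eef_pos|contact'
python3 -m jog '0 0 -0.00125 0 0 0 1;0 0 -0.0025 0 0 0 1;0 0 -0.0025 0 0 0 1'|egrep $f
python3 -m jog '0 0 -0.00125 0 0 0 1;0 0 -0.00125 0 0 0 1;0 0 -0.00125 0 0 0 1'|egrep $f
python3 -m jog '0 0 -0.00125 0 0 0 1;0 0 -0.00125 0 0 0 1'|egrep $f
```

```text
eef_pos: [0.5437, 0.2354, 0.0743]
contact_force: [0.3, -0.1, -5.3]
eef_pos: [0.5438, 0.2355, 0.0734]
contact_force: [0.1, -0.5, -5.8]
eef_pos: [0.5439, 0.2355, 0.0725]
contact_force: [0.8, 0.6, -5.2]
```

```bash
f='eef_pos|contact'
python3 -m jog '0 0 -0.0009 0 0 0 1;0 0 -0.0009 0 0 0 1'|egrep $f
python3 -m jog '0 0 -0.0009 0 0 0 1;0 0 -0.0009 0 0 0 1'|egrep $f
```

```text
eef_pos: [0.5443, 0.2356, 0.0723]
contact_force: [1.7, 0.5, 2.5]
eef_pos: [0.5447, 0.2357, 0.0722]
contact_force: [0.8, 0.6, 7.4]
```

```bash
f='eef_pos|contact|gap'
python3 -m jog '0 0 0.0007 0 0 0 1;0 0 0.0007 0 0 0 0.9;0 0 0.0007 0 0 0 0.85;0 0 0.0007 0 0 0 0.75;0 0 0.0007 0 0 0 0.6;0 0 0.0007 0 0 0 0.6'|egrep $f
python3 -m jog '0 0 0.01 0 0 0 0.6;0 0 0.03 0 0 0 0.6;0 0 0.07 0 0 0 0.6;0 0 0.12 0 0 0 0.6;0 0 0.18 0 0 0 0.6;-0.07 0 0.22 0 0 0 0.6;-0.14 0 0.25 0 0 0 0.6;-0.2 0 0.25 0 0 0 0.6;-0.2 0 0.25 0 0 0 0.6'|egrep $f
python3 - <<'E'
from h import *
a=camera("scene");b=camera("top")
g=np.hstack([crop(np.ascontiguousarray(a[:,:,::-1]),210,140,130,140,3),crop(np.ascontiguousarray(b[:,:,::-1]),165,125,130,140,3)]);cv2.imwrite("pics/c8.png",g)
E
```

```text
eef_pos: [0.5437, 0.2354, 0.0714]
contact_force: [-0.2, -0.1, 0.4]
finger_gap: 0.402
eef_pos: [0.3819, 0.2356, 0.2736]
contact_force: [0.2, -0.4, 0.7]
finger_gap: 0.399
```

View pics/c8.png

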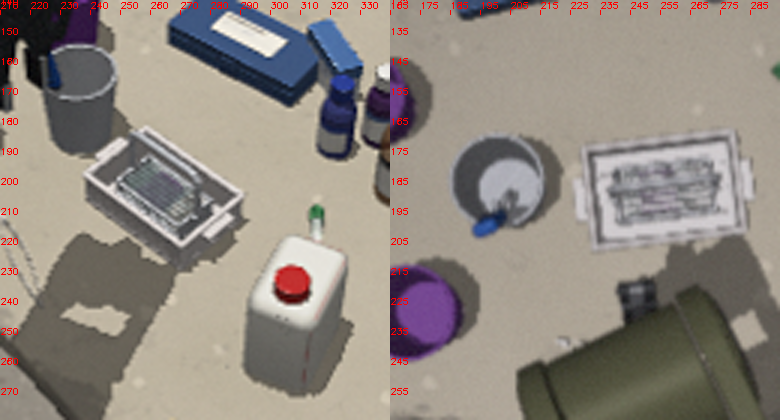

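The rack stands flat and centred in the dish (scene (263,195), top (256,186)), the lifter is in the steel jar (top (198,198)), the can is in place, and the robot touches nothing.

```bash
python3 -c "
from workcell import order
print(order.finish_job())"
```

```text
the job is handed in; nothing more can be done
None
```

The job is handed in: the lifter is unhooked and stands hook-down in the steel jar, the rack stands flat in the white dish, and the water can has not moved; the interface gave no verdict.

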